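# Lock the display stand with the hex key

## Robot

A 6-joint arm with a two-finger parallel gripper is mounted at the origin on the work surface. World frame = base frame: x ahead of the robot, y to its left, z up, the work surface at z = 0. Lengths are in m, angles in degrees, forces in N, time in s.
With the tool pointing down it reaches from about 0.25 to 0.725 m from the base axis. Payload 9.7 kg.
Tool frame: the origin (TCP) lies midway between the tips of the shut fingers; the grasp point (between the pads) lies 19 mm behind it; z points along the fingers, y is the line along which they close (so a half turn about z gives the same grasp; the last joint's range is limited). The gripper opens to 85 mm and grips with 20 to 120 N. Pads are 22 mm wide; open, the fingers measure 114 mm over their backs; the gripper's body (76 mm by 85 mm) begins 54 mm behind the grasp point. The pads swing forward as they close: fully open they stand 13 mm farther back than shut.
Start: joints at [75.516, 4.979, 10.078, 95.1, 0, 90], TCP at [0.138, 0.533, 0.231] pointing down, gripper open.
Joint ranges: [-179.16, 179.16], [-48.56, 103.87], [-65.8, 70.77], [-126.05, 130.52], [-82.76, 87.17], [-180, 180]. Speed limits (degrees/s): [127.2, 127.2, 147.25, 180, 180, 180].

## Interface

Orientations are given as [roll, pitch, yaw] about the fixed x, y, z axes, in that order (R = Rz(yaw) Ry(pitch) Rx(roll)).
In Python, from workcell import bot gives the robot as it stands.
- The arm moves only by the shell command python3 -m crank 'ROWS' [FORCE]. ROWS is JSON, a list of rows, each an object with "gripper": the finger opening in mm, from 0 to 85.4; "travel": the shift along the tool's x, y, z in mm, a list of three; "twist": the turn, a rotation vector about the tool's x, y, z in rad, a list of three. In form: [{"gripper": gripper, "travel": [tx, ty, tz], "twist": [rx, ry, rz]}, ...]. A call has 1 to 12 rows; each row shifts and turns the commanded pose from where the row before left it, along the tool's axes as they then stand; what a row does not reach is not made up. A row lasts 1/8 s, in which the tool goes at most 62.5 mm and 10.7 degrees, less where a joint would pass 70% of its speed; a pose out of reach is approached as far as the arm can. A call is refused whole if a number of a shift passes 62.5 or a number of a turn 0.188, either way. A call with a gripper value outside its range is refused whole. The fingers move at their own pace and stop on an object; FORCE is the grip in N (left out, the last holds). Time passes only in rows, so rows that do not move let the fingers close. It gives the time, the measured TCP pose, the force, the opening and the grip force at its end, in the units of the state.
- bot.get_obs(): the state, without advancing time (a new reading comes with each control period).
- bot.camera(name): name is "scene" or "top" or "wrist"; returns the picture (480x640x3 uint8, red, green, blue); there is no depth.
- bot.calibration(name): a dict with "vfov" (degrees; the focal length in pixels is half the picture's height over the tangent of half this angle, whatever the lens; pixels are square), "cx", "cy" (the principal point, pixels), "k1" (the pictures are not rectified: a ray, as slopes to the right and down, at radius r is drawn at 1 + k1 r^2 times it, then the intrinsics apply), "camera_from_world" (4x4, takes a point from world to camera coordinates). Camera axes: x right, y down, z forward; pixel columns grow to the right and rows downward; lengths in m; the calibration is good to about 2 mm. A picture is of the moment at which its call begins: read the wrist's pose just before it. calibration takes no time and is no camera call; for the wrist camera it gives the pose at the moment of the call.
- bot.job_done(): hands the job in; it is judged then, once.
The state is a dict: "time": time; "q": joint angles; "qd": joint speeds; "joint_efforts": joint torques, N m; "ee_pos": TCP position; "tcp_rot": TCP orientation; "wrist_force": force on the tool from outside, world axes, zero at the start; "torque": the same for the moment, N m; "opening": finger opening in m; "grasp_force": force on a finger pad.
Only numpy, scipy, OpenCV 4.12 (cv2) and the standard library are available. Lean on these libraries where they do the work, as an engineer would, in place of code of your own. Each camera call takes 0.05 s, during which the arm holds its last target. There are 200 camera calls.

## Task

The display stand's locking screw is loose. Take the larger T-handled hex key from the wooden rack, fit it down the stand's clamp boss into the screw's recessed six-sided socket (its angle cannot be seen, so press lightly and turn the key until it drops fully home), and turn the screw clockwise until it is tight against its stop. Then put the key back upright, fully down in its own rack hole and let go; never force the key, and leave the other things on the counter alone.

Things in the scene. Friction and masses are not known exactly. Their poses are not given: they have to be found in the camera images.
- key: The larger hex key, loose, 0.55 kg: straight hexagonal steel shaft, 19 mm across flats (21.9 mm across corners), 105 mm long, with a dark steel bar handle across its top (T shape). Over the last 16 mm its flats are milled out, leaving a 4.4 mm wide ridge at each corner. Origin: centre of the flat tip; z points up the shaft. It starts upright in the rack, tip on the hole's floor.
- key_handle (a point): Centre of the larger key's handle bar, 117 mm above its tip. The bar is 68 mm long along the key's y axis, 25 mm thick along its x axis, and 24 mm high.
- rack: Wooden block, 70 mm (x) by 170 mm (y) by 45 mm high, fixed to the counter. Origin: centre of its underside. Two round holes go down from its top, 35 mm deep: at y = +45 mm the larger key's, 24.2 mm wide; at y = -45 mm the small key's, 13.6 mm wide.
- rack_hole0 (a point): Centre of the mouth of the larger key's hole, level with the rack's top, 45 mm above the counter. The mouth has a 3 mm chamfer; the hole's floor is 35 mm below.
- stand: Display stand, fixed to the counter: dark steel foot plate 250 by 100 by 18 mm, on it a steel clamp boss, 60 mm wide, its top 55 mm above the counter, and 160 mm from the boss along the stand's +x a brass post with a cross bar, 242 mm high. Origin: on the counter under the boss's axis.
- stand_mouth (a point): Centre of the boss's mouth, level with its top, on the screw's axis. A cone 33 mm wide narrows within 7 mm to a bore 22.8 mm wide, which ends 23 mm below the top at the rim of the screw's socket: six 6.2 mm grooves, 60 degrees apart, for the key's six ridges, 12 mm deep (floor 35 mm below the top). Out of match, the key's tip stops on the rim.
- lockscrew (a joint): Turn of the locking screw in rad, growing clockwise seen from above: 0 = loose stop, 0.9 = tight, at a firm stop. Starts between 0 and 0.2; friction 0.25 N m, stays where left. It does not tell the angle of the socket's grooves, which is random and unmeasured: the key enters within about 5 degrees of a match, every 60 degrees.
- small_key: The smaller hex key, 10 mm across flats, same shape, standing in the rack's other hole; too small for the screw. Handle bar 46 mm long, top 114 mm above the counter. Origin at its tip.
- dish: Small brass dish, 64 mm wide, 22 mm high, between stand and rack. Fixed to the counter. Origin under its centre.
- spare_screw: Loose spare cap screw standing on its head, 24 mm wide, 44 mm high. Origin under its centre.
- ring_box: Loose wooden ring box, 52 by 62 by 42 mm. Origin under its centre.
- polish: Loose bottle, 52 mm wide, 130 mm high. Origin under its centre.
Not all that is in view belongs to the job. Of the things shaped like the rack, the wooden one is meant.

How it is judged (in metres and radians):
On the way, in this order (a step that is already met when the one before it is completed fails the run):
1. the larger key is seated in the screw's socket (at least 8 mm into it) (z of key in the frame of stand_mouth below -0.031 m and horizontal distance between key and stand_mouth below 0.004 m and angle between key's own z axis and vertical below 0.12 rad), for 0.2 s.
2. the screw is turned to tight (0.8 rad or more) with the key still seated (all of step 1 and value of joint lockscrew above 0.8 rad), for 0.2 s.
At the end, for the whole second after the job is handed in: The screw stands at 0.8 rad or more (tight), and the larger key stands released, at rest and upright (within 7 degrees) in its rack hole, its tip at least 30 mm below the rack's top and within 6 mm of the hole's axis (value of joint lockscrew above 0.8 rad and z of key in the frame of rack_hole0 below -0.03 m and horizontal distance between key and rack_hole0 below 0.006 m and angle between key's own z axis and vertical below 0.12 rad and linear speed of key below 0.02 m/s and contact force between key and the fingers below 0.1 N); the robot touches nothing.
It fails at once if the key is forced: more than 60 N between it and the stand (contact force between key and stand above 60 N).
It fails at once if the key is forced on the screw's rim: more than 30 N on the screw while less than 3 mm into the socket (contact force between key and lockscrew above 30 N and z of key in the frame of stand_mouth above -0.026 m).
It fails at once if the screw is overtightened: more than 120 N between the key and the screw (contact force between key and lockscrew above 120 N).
It fails at once if the small key, spare screw, ring box or bottle is moved by more than 20 mm (distance of any of small_key, spare_screw, ring_box, polish from where it was at the start of the episode above 0.02 m).
It also fails if it takes over 70 s, if anything falls off the work surface, if the arm or the gripper's body presses on something with over 40 N, if the wrist force passes 120 N, or if a joint passes its speed limit or range.

## Working session

There is one attempt and no reset: what is moved stays moved. The work goes in short steps, Python scripts to look and compute and a shell command to move; the robot and the scene stay as the last step left them, time stands still between calls to the robot, and variables do not carry over. Pictures are saved under pics/ and viewed, at most 10 in all, crops included, and the job is handed in when it is done.

```bash
mkdir -p pics; python3 - <<'E'
from workcell import bot
import cv2
for n in ("scene","top"):
    im=bot.camera(n); cv2.imwrite(f"pics/{n}0.png",im[:,:,::-1])
    c=bot.calibration(n); print(n,c)
print(bot.get_obs())
E
```

```text
scene {'vfov': 47.10307149751302, 'cx': 314.237260625594, 'cy': 233.81287641703975, 'k1': -0.16250387866278568, 'camera_from_world': array([[-0.10115745,  0.99470331, -0.01823444,  0.06369895],
       [ 0.55189502,  0.04085702, -0.83291211, -0.11800194],
       [-0.82775543, -0.09431876, -0.5531048 ,  1.56476567],
       [ 0.        ,  0.        ,  0.        ,  1.        ]])}
top {'vfov': 48.6618871061391, 'cx': 323.423104895267, 'cy': 243.53767351295787, 'k1': -0.06162791934262732, 'camera_from_world': array([[ 0.02697996, -0.99950782, -0.01600646, -0.00693098],
       [-0.98151795, -0.02345279, -0.18992757,  0.39440826],
       [ 0.1894587 ,  0.02083487, -0.98166762,  1.25087953],
       [ 0.        ,  0.        ,  0.        ,  1.        ]])}
{'time': 0.1, 'q': array([ 7.55165181e+01,  5.00843342e+00,  1.00390229e+01,  9.51007003e+01,
       -1.22285131e-04,  9.00018235e+01]), 'qd': array([ 0.02619035,  0.02319211,  0.26311045, -0.04504616, -0.05312061,
        0.01896779]), 'joint_efforts': array([ 5.82006451e-04, -5.21563661e+01,  4.65654230e+01,  1.59541512e-02,
        3.41951329e-05, -2.94185293e-05]), 'ee_pos': array([0.13750267, 0.532314  , 0.23064958]), 'tcp_rot': array([-1.79929889e+02,  1.24516369e-04,  1.65514695e+02]), 'wrist_force': array([-0.24138844, -0.01172543,  0.59343866]), 'torque': array([ 0.06744627,  0.02946703, -0.0290293 ]), 'grasp_force': 0.0, 'opening': 0.08560448861375634}
```

View pics/scene0.png

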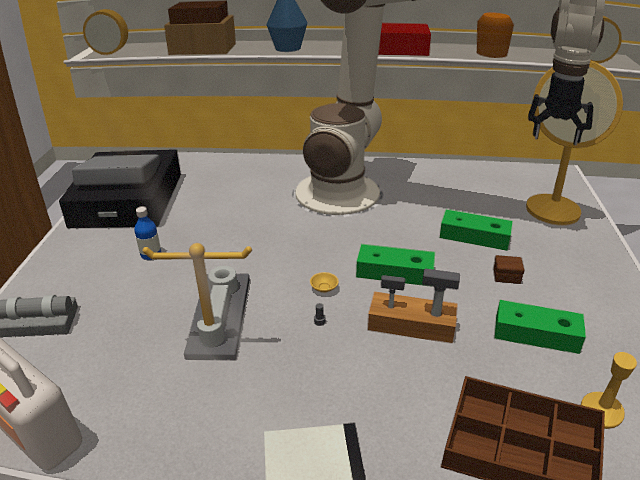

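View pics/top0.png

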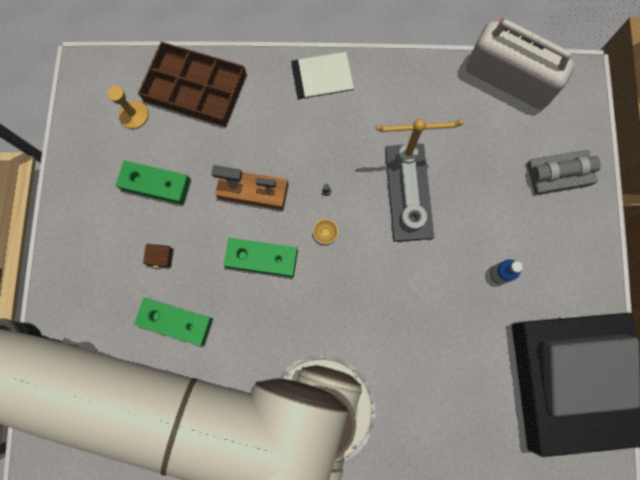

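Wooden rack: top px (252,190), scene px (412,316), and it holds both keys. The green blocks at top px (153,182), (261,257) and (173,321) have the same shape but are the wrong colour and empty. The larger key's bar is at top px (227,173), the small key's at (265,183), and the boss mouth at (414,217). I'll confirm this in one enlarged crop and measure.

```bash
cat > h.py <<'E'
import numpy as np, cv2
from workcell import bot
def K(c):
    f=240/np.tan(np.radians(c['vfov']/2)); return np.array([[f,0,c['cx']],[0,f,c['cy']],[0,0,1.]]), np.array([c['k1'],0,0,0.])
def ray(c,uv):
    k,d=K(c); p=cv2.undistortPoints(np.array(uv,float).reshape(-1,1,2),k,d).reshape(-1,2)
    T=c['camera_from_world']; R=T[:3,:3]; o=-R.T@T[:3,3]
    return o,np.c_[p,np.ones(len(p))]@R
def plane(c,uv,z):
    o,d=ray(c,uv); return o+d*((z-o[2])/d[:,2])[:,None]
def proj(c,P):
    k,d=K(c);T=c['camera_from_world']; r,_=cv2.Rodrigues(T[:3,:3]); return cv2.projectPoints(np.array(P,float).reshape(-1,1,3),r,T[:3,3],k,d)[0].reshape(-1,2)
E
python3 - <<'E'
from h import *
im=cv2.imread("pics/top0.png"); c=bot.calibration("top")
hsv=cv2.cvtColor(im,cv2.COLOR_BGR2HSV)
# wooden rack mask
x0,y0,x1,y1=200,155,300,220
s=hsv[y0:y1,x0:x1]
m=((s[...,0]<20)&(s[...,1]>110)&(s[...,2]>90)).astype(np.uint8)
cs=max(cv2.findContours(m,0,2)[0],key=cv2.contourArea)+[x0,y0]
print("rack rect",cv2.minAreaRect(cs)); 
d=((s[...,1]<70)&(s[...,2]<85)).astype(np.uint8)
for q in cv2.findContours(d,0,2)[0]:
    if cv2.contourArea(q)>15: print("dark",cv2.contourArea(q),cv2.minAreaRect(q+[x0,y0]))
a=cv2.resize(im[150:250,200:300],None,fx=4,fy=4,interpolation=cv2.INTER_CUBIC)
b=cv2.resize(im[150:250,360:460],None,fx=4,fy=4,interpolation=cv2.INTER_CUBIC)
cv2.imwrite("pics/crop.png",np.hstack([a,b]))
print(plane(c,[(227,173),(265,183),(414,217),(418,125),(325,232),(326,189)],0.05))
print(plane(c,[(227,171)],0.139),plane(c,[(414,216)],0.055))
E
```

```text
rack rect ((251.10812377929688, 187.35134887695312), (68.38997650146484, 27.290231704711914), 9.462322235107422)
dark 56.5 ((265.5, 186.5), (11.0, 17.0), 90.0)
dark 140.5 ((227.05291748046875, 180.188232421875), (16.489748001098633, 29.067975997924805), 85.60128784179688)
[[ 5.64720569e-01  2.47073751e-01  5.00000000e-02]
 [ 5.40708153e-01  1.51060387e-01  5.00000000e-02]
 [ 4.62884602e-01 -2.15065516e-01  5.00000000e-02]
 [ 7.01756681e-01 -2.27110713e-01  5.00000000e-02]
 [ 4.20545471e-01 -1.92349077e-04  5.00000000e-02]
 [ 5.28537871e-01  2.03760005e-04  5.00000000e-02]]
[[0.54011243 0.22814686 0.139     ]] [[ 0.46412477 -0.21431793  0.055     ]]
```

View pics/crop.png

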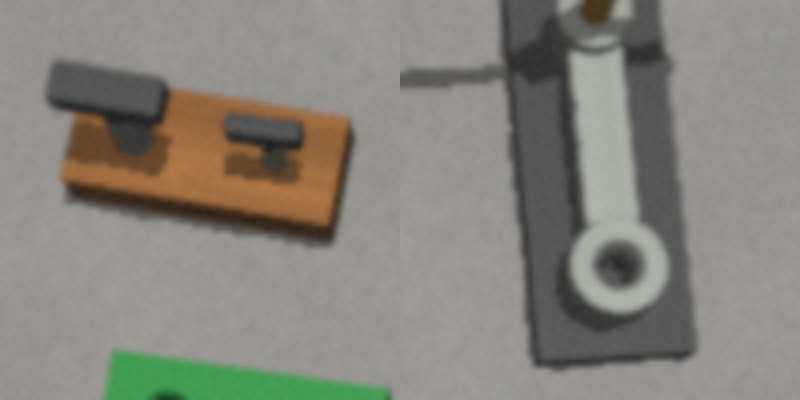

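The crop confirms it: the larger T key is in the wooden rack (bar centre px about 227,170.5). The boss mouth is at about px (414.3,215.5). Next I turn to yaw ≈83° and move above the key.

```bash
python3 -m crank '[{"gripper":85,"travel":[0,0,0],"twist":[0,0,0.18]},{"gripper":85,"travel":[0,0,0],"twist":[0,0,0.18]},{"gripper":85,"travel":[0,0,0],"twist":[0,0,0.18]},{"gripper":85,"travel":[0,0,0],"twist":[0,0,0.18]},{"gripper":85,"travel":[0,0,0],"twist":[0,0,0.18]},{"gripper":85,"travel":[0,0,0],"twist":[0,0,0.18]},{"gripper":85,"travel":[0,0,0],"twist":[0,0,0.18]},{"gripper":85,"travel":[0,0,-20],"twist":[0,0,0.18]}]' 
python3 -m crank '[{"gripper":85,"travel":[-28,48.5,0],"twist":[0,0,0]},{"gripper":85,"travel":[-28,48.5,0],"twist":[0,0,0]},{"gripper":85,"travel":[-28,48.5,0],"twist":[0,0,0]},{"gripper":85,"travel":[-28,48.5,0],"twist":[0,0,0]},{"gripper":85,"travel":[-28,48.5,0],"twist":[0,0,0]},{"gripper":85,"travel":[-28,48.5,0],"twist":[0,0,0]},{"gripper":85,"travel":[-28,48.5,0],"twist":[0,0,0]},{"gripper":85,"travel":[-28,48.5,0],"twist":[0,0,0]},{"gripper":85,"travel":[-28,48.5,0],"twist":[0,0,0]},{"gripper":85,"travel":[0,0,0],"twist":[0,0,0]},{"gripper":85,"travel":[0,0,0],"twist":[0,0,0]}]'
python3 - <<'E'
from h import *
o=bot.get_obs(); c=bot.calibration("wrist"); im=bot.camera("wrist"); cv2.imwrite("pics/w1.png",im[:,:,::-1])
print(o['q'],o['ee_pos'],o['tcp_rot'])
T=c['camera_from_world']; print("cam",-T[:3,:3].T@T[:3,3],T[2,:3],c['vfov'])
print(proj(c,[[.54,.228,.139],[.54,.228,.045]]))
E
```

```text
time: 1.1
ee_pos: [0.1374, 0.5319, 0.2498]
tcp_rot: [-180.0, 0.2, 82.7]
wrist_force: [0.2, -0.3, -0.0]
opening: 0.0848
grasp_force: 0.0
time: 2.48
ee_pos: [0.5399, 0.2292, 0.2508]
tcp_rot: [-179.9, 0.0, 83.0]
wrist_force: [0.5, 0.2, 0.2]
opening: 0.085
grasp_force: 0.0
[2.29995410e+01 1.07217695e+01 1.86561137e+01 9.79965183e+01
 1.45897088e-02 1.20026190e+02] [0.53988623 0.22924184 0.25083489] [-1.79938869e+02  1.84799532e-02  8.29733533e+01]
cam [0.54895181 0.30142908 0.39322978] [-0.03729168 -0.28357748 -0.95822395] 59.390236978653675
[[315.87778522 237.83462262]
 [315.83642644 206.68930332]]
```

View pics/w1.png

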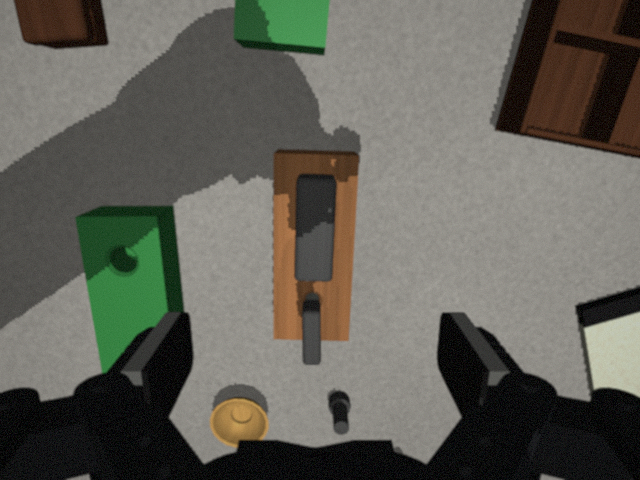

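The wrist view shows the wooden rack at x 274–358, y 150–340, the large bar at (296–335, 175–281) and the small bar at (303–321, 293–364). The tool is well aligned, so I'll measure the offset.

```bash
python3 - <<'E'
from h import *
im=cv2.imread("pics/w1.png"); c=bot.calibration("wrist")
s=cv2.cvtColor(im,cv2.COLOR_BGR2HSV)[140:360,262:372]
m=((s[...,0]<20)&(s[...,1]>90)).astype(np.uint8)
m2=((s[...,1]<60)&(s[...,2]<88)).astype(np.uint8)
m2[:, :20]=0;m2[:15]=0;m2[:,85:]=0
for n,mm in(("rack",m),("dark",m2)):
  for q in cv2.findContours(mm,0,2)[0]:
    if cv2.contourArea(q)>300:
        r=cv2.minAreaRect((q+[262,140]).astype(np.float32)); b=cv2.boxPoints(r)
        z=.045 if n=="rack" else .139
        P=plane(c,b,z)[:,:2]; print(n,r,"\n",P.round(4),P.mean(0))
P=plane(c,[(298,176),(335,176),(333,280),(295,280),(275,160),(357,160),(350,340),(274,339)],.139)
print(P[:4,:2].round(4),P[:4].mean(0))
P=plane(c,[(275,160),(357,160),(350,340),(274,339)],.045)
print(P[:,:2].round(4),P.mean(0), np.linalg.norm(P[0]-P[1]),np.linalg.norm(P[1]-P[2]))
E
```

```text
rack ((313.86767578125, 244.92361450195312), (84.14569091796875, 189.2607879638672), 1.3971812725067139) 
 [[0.4819 0.1098]
 [0.5119 0.2798]
 [0.5795 0.2698]
 [0.5593 0.0982]] [0.5331377  0.18937898]
dark ((310.9566650390625, 326.0919494628906), (66.21017456054688, 17.40459632873535), 88.69805145263672) 
 [[0.5258 0.192 ]
 [0.5371 0.1909]
 [0.5323 0.1417]
 [0.5203 0.1428]] [0.52886196 0.16685323]
dark ((314.4108581542969, 227.496826171875), (38.118553161621094, 106.03953552246094), 2.0454084873199463) 
 [[0.5218 0.202 ]
 [0.5334 0.2697]
 [0.5561 0.2661]
 [0.5463 0.1981]] [0.53941369 0.23394683]
[[0.5337 0.2683]
 [0.5559 0.2656]
 [0.5473 0.1988]
 [0.5228 0.2018]] [0.53991113 0.23360414 0.139     ]
[[0.5113 0.2712]
 [0.5779 0.263 ]
 [0.556  0.0992]
 [0.4859 0.1088]] [0.53278199 0.18552276 0.045     ] 0.06707414663188092 0.16527878916561717
```

```bash
python3 -m crank '[{"gripper":85,"travel":[4,-0.7,40],"twist":[0,0,0.026]},{"gripper":85,"travel":[0,0,40],"twist":[0,0,0]},{"gripper":85,"travel":[0,0,40],"twist":[0,0,0]},{"gripper":85,"travel":[0,0,15],"twist":[0,0,0]},{"gripper":85,"travel":[0,0,8],"twist":[0,0,0]},{"gripper":85,"travel":[0,0,0],"twist":[0,0,0]},{"gripper":35,"travel":[0,0,0],"twist":[0,0,0]},{"gripper":35,"travel":[0,0,0],"twist":[0,0,0]},{"gripper":35,"travel":[0,0,0],"twist":[0,0,0]},{"gripper":35,"travel":[0,0,0],"twist":[0,0,0]},{"gripper":35,"travel":[0,0,0],"twist":[0,0,0]}]' 60
python3 - <<'E'
from h import *
o=bot.get_obs(); print(o['ee_pos'],o['tcp_rot'],o['wrist_force'],o['torque'],o['opening'])
E
```

```text
time: 3.9
ee_pos: [0.5399, 0.2333, 0.1083]
tcp_rot: [-180.0, 0.0, 81.5]
wrist_force: [-0.2, 0.0, 0.2]
opening: 0.035
grasp_force: 0.0
[0.53994345 0.23330232 0.10826858] [-1.79997476e+02  1.30492636e-03  8.15178784e+01] [-0.17386964  0.02218434  0.18809803] [ 0.02996975 -0.03032664 -0.04577219] 0.03495186355066119
```

Centred and contact-free at 35 mm. Now close and lift 30 mm first.

```bash
python3 -m crank '[{"gripper":30,"travel":[0,0,0],"twist":[0,0,0]},{"gripper":27,"travel":[0,0,0],"twist":[0,0,0]},{"gripper":20,"travel":[0,0,0],"twist":[0,0,0]},{"gripper":15,"travel":[0,0,0],"twist":[0,0,0]},{"gripper":15,"travel":[0,0,0],"twist":[0,0,0]},{"gripper":15,"travel":[0,0,0],"twist":[0,0,0]}]' 60
python3 -m crank '[{"gripper":15,"travel":[0,0,-10],"twist":[0,0,0]},{"gripper":15,"travel":[0,0,-10],"twist":[0,0,0]},{"gripper":15,"travel":[0,0,-30],"twist":[0,0,0]},{"gripper":15,"travel":[0,0,-50],"twist":[0,0,0]},{"gripper":15,"travel":[0,0,0],"twist":[0,0,0]},{"gripper":15,"travel":[0,0,0],"twist":[0,0,0]}]'
python3 - <<'E'
from h import *
o=bot.get_obs(); c=bot.calibration("wrist"); im=bot.camera("wrist"); cv2.imwrite("pics/w2.png",im[:,:,::-1])
c2=bot.calibration("scene"); i2=bot.camera("scene"); cv2.imwrite("pics/s2.png",i2[:,:,::-1])
print(o['ee_pos'],o['tcp_rot'],o['wrist_force'],o['torque'])
p=o['ee_pos']; 
t=[p+[0,0,.019-.117],p+[0,0,.019]]
print(proj(c,t),proj(c2,t),proj(c,[[.5392,.230,.045]]))
x,y=proj(c2,t)[0].astype(int); cr=i2[y-90:y+30,x-60:x+60,::-1]
im=im[:,:,::-1]; cv2.imwrite("pics/v2.png",np.hstack([cv2.resize(im[80:400,200:430],None,fx=1.3,fy=1.3),cv2.resize(cr,(416,416))]))
E
```

```text
time: 4.65
ee_pos: [0.54, 0.2334, 0.1084]
tcp_rot: [180.0, -0.0, 81.5]
wrist_force: [1.1, -0.2, 1.4]
opening: 0.0239
grasp_force: 59.8
time: 5.4
ee_pos: [0.5398, 0.2333, 0.2075]
tcp_rot: [-180.0, 0.0, 81.5]
wrist_force: [-0.7, -0.4, -6.7]
opening: 0.0244
grasp_force: 60.4
[0.53978477 0.23329641 0.20752345] [-1.79954286e+02  2.50599599e-02  8.15217946e+01] [-0.66457306 -0.35099603 -6.74418035] [ 0.04828744 -0.00217845  0.01438109]
[[315.41628972 242.28552509]
 [315.25271496 344.81503753]] [[440.13245537 285.51184576]
 [447.38738558 234.23995445]] [[315.33365967 221.51941924]]
```

View pics/v2.png

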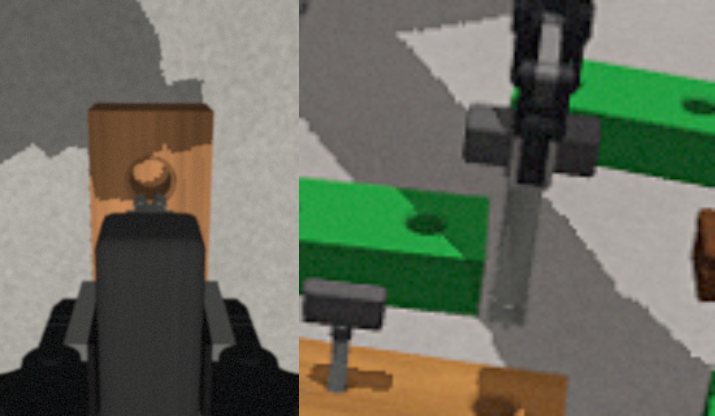

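Key held upright: the tip in the scene view falls within a pixel of the prediction. The rack hole is visible at wrist px (316.3,216.4). I'll measure the in-hand offset, then go over the boss.

```bash
python3 - <<'E'
from h import *
c=bot.calibration("wrist"); o=bot.get_obs(); p=o['ee_pos']
print("hole",plane(c,[(316.3,216.4)],.045))
z=p[2]+.031
e=plane(c,[(200+106/1.3,80+214/1.3),(200+195/1.3,80+214/1.3)],z); y=np.radians(o['tcp_rot'][2])
tx=np.array([np.cos(y),np.sin(y)]);ty=np.array([np.sin(y),-np.cos(y)])
d=e[:,:2]-p[:2]; print("bar end tool x,y (exp 34,+-12.5)",d@tx*1e3,d@ty*1e3)
ct=bot.calibration("top"); cs=bot.calibration("scene")
im=cv2.imread("pics/top0.png"); s=cv2.cvtColor(im,cv2.COLOR_BGR2HSV)[195:240,395:435]
# boss mouth: dark hole inside light ring; outer ring contour
m=(s[...,2]>130).astype(np.uint8)
cont,h=cv2.findContours(m,cv2.RETR_CCOMP,2)
for q,hh in zip(cont,h[0]):
    if cv2.contourArea(q)>40:
        (x,yy),r=cv2.minEnclosingCircle(q); M=cv2.moments(q); print(hh[3],x+395,yy+195,r,M['m10']/M['m00']+395,M['m01']/M['m00']+195,cv2.contourArea(q))
print(plane(ct,[(414.25,215.5)],.055))
E
```

```text
hole [[0.53981306 0.23369648 0.045     ]]
bar end tool x,y (exp 34,+-12.5) [38.43497598 38.44230125] [-9.28120909  9.67702762]
-1 432.0 214.0 19.105072021484375 432.8095238095238 205.61904761904762 56.0
-1 412.42105293273926 210.8421049118042 17.094022750854492 413.9770968740328 212.17548746518105 538.5
2 414.2291660308838 215.6041660308838 7.2544684410095215 414.45126353790613 215.63778580024066 138.5
[[ 0.46538395 -0.21493076  0.055     ]]
```

```bash
python3 - <<'E'
from h import *
c=bot.calibration("wrist"); o=bot.get_obs(); p=o['ee_pos']
y=np.radians(o['tcp_rot'][2])
tx=np.array([np.cos(y),np.sin(y)]);ty=np.array([np.sin(y),-np.cos(y)])
for a,b,v,z in((106,195,214,.007),(97,204,240,.031)):
    e=plane(c,[(200+a/1.3,80+v/1.3),(200+b/1.3,80+v/1.3)],p[2]+z); d=e[:,:2]-p[:2]; print(d@tx*1e3,d@ty*1e3)
t=np.array([.4653,-.2149,.165+.035])
d=t-p; print("to hover: tool x,y",d[:2]@tx*1e3,d[:2]@ty*1e3, p)
im=cv2.imread("pics/w2.png");g=cv2.cvtColor(im,cv2.COLOR_BGR2GRAY); print(g[230:300:2,316])
E
```

```text
[30.99758395 31.00648857] [-11.35630751  11.68940286]
[32.54953283 32.56280209] [-11.36593724  11.75864578]
to hover: tool x,y -453.998836640696 -7.195952636483593 [0.53936836 0.23307389 0.2064675 ]
[52 48 84 83 58 63 62 40 30 23 23 26 35 28 33 34 32 43 48 55 47 51 47 52
 56 50 52 44 52 48 52 47 49 53 55]
```

```bash
python3 -m crank '[{"gripper":15,"travel":[0,0,-35],"twist":[0,0,0]},{"gripper":15,"travel":[-50,-0.8,0],"twist":[0,0,0]},{"gripper":15,"travel":[-50.5,-0.8,0],"twist":[0,0,0]},{"gripper":15,"travel":[-50.5,-0.8,0],"twist":[0,0,0]},{"gripper":15,"travel":[-50.5,-0.8,0],"twist":[0,0,0]},{"gripper":15,"travel":[-50.5,-0.8,0],"twist":[0,0,0]},{"gripper":15,"travel":[-50.5,-0.8,0],"twist":[0,0,0]},{"gripper":15,"travel":[-50.5,-0.8,0],"twist":[0,0,0]},{"gripper":15,"travel":[-50.5,-0.8,0],"twist":[0,0,0]},{"gripper":15,"travel":[-50.5,-0.8,0],"twist":[0,0,0]},{"gripper":15,"travel":[0,0,10],"twist":[0,0,0]},{"gripper":15,"travel":[0,0,10],"twist":[0,0,0]}]'
python3 -m crank '[{"gripper":15,"travel":[0,0,0],"twist":[0,0,0]},{"gripper":15,"travel":[0,0,0],"twist":[0,0,0]},{"gripper":15,"travel":[0,0,0],"twist":[0,0,0]}]'
python3 - <<'E'
from h import *
o=bot.get_obs(); c=bot.calibration("wrist"); im=bot.camera("wrist")[:,:,::-1]; cv2.imwrite("pics/w3.png",im)
print(o['ee_pos'],o['tcp_rot'],o['wrist_force'],o['q'][5])
p=o['ee_pos']
print(proj(c,[p+[0,0,-.098],[.4653,-.2149,.055]]))
cv2.imwrite("pics/v3.png",cv2.resize(im[120:360,210:420],None,fx=2.5,fy=2.5))
E
```

```text
time: 7.0
ee_pos: [0.4654, -0.2145, 0.2217]
tcp_rot: [-179.9, -0.1, 81.5]
wrist_force: [0.6, 0.5, -6.8]
opening: 0.0239
grasp_force: 61.1
time: 7.38
ee_pos: [0.4662, -0.2141, 0.2237]
tcp_rot: [180.0, 0.0, 81.6]
wrist_force: [-0.6, 0.0, -5.5]
opening: 0.0246
grasp_force: 60.9
[ 0.46620997 -0.21413606  0.22371838] [1.79959854e+02 1.06317901e-02 8.15817671e+01] [-0.60693869  0.03566112 -5.51532213] 73.74774807797614
[[315.22902825 242.36884407]
 [314.13215715 216.48954829]]
```

View pics/v3.png

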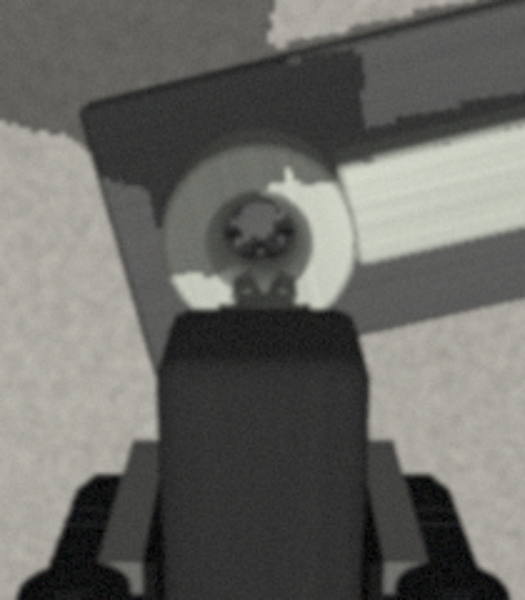

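The mouth is centred at px (313.8,216.4), matching the prediction within 0.3 px. The key tip is about 1 px off laterally, so I correct ~1 mm and go down into the cone.

```bash
python3 -m crank '[{"gripper":15,"travel":[-0.9,-0.8,25],"twist":[0,0,0]},{"gripper":15,"travel":[0,0,25],"twist":[0,0,0]},{"gripper":15,"travel":[0,0,15],"twist":[0,0,0]},{"gripper":15,"travel":[0,0,5],"twist":[0,0,0]},{"gripper":15,"travel":[0,0,4],"twist":[0,0,0]},{"gripper":15,"travel":[0,0,3],"twist":[0,0,0]},{"gripper":15,"travel":[0,0,0],"twist":[0,0,0]}]' 
python3 - <<'E'
from h import *
o=bot.get_obs(); print(o['ee_pos'],o['tcp_rot'],o['wrist_force'],o['torque'])
E
```

```text
time: 8.3
ee_pos: [0.4651, -0.2153, 0.1466]
tcp_rot: [180.0, -0.0, 81.5]
wrist_force: [0.1, 1.2, -4.2]
opening: 0.0241
grasp_force: 61.2
[ 0.46508463 -0.2152903   0.14664717] [ 1.79970531e+02 -2.32164471e-02  8.15224789e+01] [ 0.07236845  1.20992832 -4.17169703] [ 0.44532282 -0.03036641 -0.00819807]
```

```bash
python3 -m crank '[{"gripper":15,"travel":[0.5,0,0],"twist":[0,0,0]},{"gripper":15,"travel":[0,0,2],"twist":[0,0,0]},{"gripper":15,"travel":[0,0,0],"twist":[0,0,0]}]' ; python3 - <<'E'
from h import *
o=bot.get_obs(); print(o['ee_pos'],o['wrist_force'],o['torque'])
E
python3 -m crank '[{"gripper":15,"travel":[0,0,2],"twist":[0,0,0]},{"gripper":15,"travel":[0,0,2],"twist":[0,0,0]},{"gripper":15,"travel":[0,0,0],"twist":[0,0,0]}]'; python3 - <<'E'
from h import *
o=bot.get_obs(); print(o['ee_pos'],o['wrist_force'],o['torque'])
E
```

```text
time: 8.68
ee_pos: [0.4649, -0.2148, 0.1441]
tcp_rot: [-180.0, -0.0, 81.5]
wrist_force: [-0.1, 1.8, -4.6]
opening: 0.0243
grasp_force: 61.2
[ 0.46494094 -0.21475632  0.14408359] [-0.05251357  1.82892755 -4.63075094] [0.58162128 0.0453968  0.00804368]
time: 9.05
ee_pos: [0.4649, -0.2148, 0.1399]
tcp_rot: [-180.0, -0.0, 81.5]
wrist_force: [1.1, 2.3, -8.4]
opening: 0.0242
grasp_force: 61.1
[ 0.46489462 -0.21482662  0.13990051] [ 1.14094859  2.33390571 -8.3700454 ] [ 0.75933389 -0.0304726   0.00344972]
```

```bash
python3 -m crank '[{"gripper":15,"travel":[0.6,0,0],"twist":[0,0,0]},{"gripper":15,"travel":[0,0,2],"twist":[0,0,0]},{"gripper":15,"travel":[0,0,2],"twist":[0,0,0]},{"gripper":15,"travel":[0,0,2],"twist":[0,0,0]},{"gripper":15,"travel":[0,0,0],"twist":[0,0,0]}]' ; python3 - <<'E'
from h import *
o=bot.get_obs(); print(o['ee_pos'],o['wrist_force'],o['torque'])
E
python3 -m crank '[{"gripper":15,"travel":[0,0,1],"twist":[0,0,0]},{"gripper":15,"travel":[0,0,1],"twist":[0,0,0]},{"gripper":15,"travel":[0,0,0],"twist":[0,0,0]}]'; python3 - <<'E'
from h import *
o=bot.get_obs(); print(o['ee_pos'],o['wrist_force'],o['torque'])
E
```

```text
time: 9.68
ee_pos: [0.465, -0.2144, 0.134]
tcp_rot: [-180.0, 0.0, 81.5]
wrist_force: [-1.1, 0.5, -6.0]
opening: 0.0241
grasp_force: 61.1
[ 0.46504443 -0.21437203  0.13402595] [-1.07810299  0.47761929 -5.98995477] [ 0.3223072   0.18667371 -0.03687352]
time: 10.05
ee_pos: [0.4651, -0.2144, 0.1322]
tcp_rot: [-180.0, 0.0, 81.5]
wrist_force: [-0.3, 1.2, -6.0]
opening: 0.0242
grasp_force: 61.2
[ 0.46508768 -0.21435733  0.13218774] [-0.2598001   1.22940292 -5.98986001] [0.42922221 0.2457781  0.00254848]
```

Nicely aligned; the tip should meet the rim near TCP z 0.130. Feel down in 1 mm steps.

```bash
for i in 1; do python3 -m crank '[{"gripper":15,"travel":[0,0,1],"twist":[0,0,0]},{"gripper":15,"travel":[0,0,1],"twist":[0,0,0]},{"gripper":15,"travel":[0,0,0],"twist":[0,0,0]}]'; done; python3 -m crank '[{"gripper":15,"travel":[0,0,0.5],"twist":[0,0,0]},{"gripper":15,"travel":[0,0,0],"twist":[0,0,0]}]'; python3 -m crank '[{"gripper":15,"travel":[0,0,0.5],"twist":[0,0,0]},{"gripper":15,"travel":[0,0,0],"twist":[0,0,0]}]'
```

```text
time: 10.42
ee_pos: [0.4651, -0.2143, 0.1301]
tcp_rot: [-180.0, 0.0, 81.5]
wrist_force: [-0.8, 1.5, -6.4]
opening: 0.0241
grasp_force: 61.3
time: 10.68
ee_pos: [0.4651, -0.2143, 0.1298]
tcp_rot: [-180.0, -0.0, 81.5]
wrist_force: [-1.0, 1.7, -6.1]
opening: 0.0239
grasp_force: 61.3
time: 10.92
ee_pos: [0.4651, -0.2143, 0.1293]
tcp_rot: [-180.0, -0.0, 81.5]
wrist_force: [-1.7, 1.8, -5.8]
opening: 0.0241
grasp_force: 61.3
```

```bash
python3 -m crank '[{"gripper":15,"travel":[0,0,0.5],"twist":[0,0,0]},{"gripper":15,"travel":[0,0,0],"twist":[0,0,0]}]'; python3 -m crank '[{"gripper":15,"travel":[0,0,0.5],"twist":[0,0,0]},{"gripper":15,"travel":[0,0,0],"twist":[0,0,0]}]'; python3 -m crank '[{"gripper":15,"travel":[0,0,0.5],"twist":[0,0,0]},{"gripper":15,"travel":[0,0,0],"twist":[0,0,0]}]'
```

```text
time: 11.18
ee_pos: [0.4651, -0.2143, 0.1287]
tcp_rot: [-180.0, -0.0, 81.5]
wrist_force: [-0.6, 1.5, -5.4]
opening: 0.024
grasp_force: 61.3
time: 11.42
ee_pos: [0.4651, -0.2143, 0.1282]
tcp_rot: [-180.0, -0.0, 81.5]
wrist_force: [-1.5, 1.0, -5.1]
opening: 0.0241
grasp_force: 61.3
time: 11.68
ee_pos: [0.4651, -0.2143, 0.1277]
tcp_rot: [-180.0, -0.0, 81.5]
wrist_force: [-0.7, 1.5, -5.7]
opening: 0.0243
grasp_force: 61.3
```

```bash
for i in 1; do python3 -m crank '[{"gripper":15,"travel":[0,0,0.7],"twist":[0,0,0]},{"gripper":15,"travel":[0,0,0.3],"twist":[0,0,0]},{"gripper":15,"travel":[0,0,0],"twist":[0,0,0]}]'; done;  python3 -m crank '[{"gripper":15,"travel":[0,0,0.7],"twist":[0,0,0]},{"gripper":15,"travel":[0,0,0.3],"twist":[0,0,0]},{"gripper":15,"travel":[0,0,0],"twist":[0,0,0]}]'; python3 -m crank '[{"gripper":15,"travel":[0,0,0.7],"twist":[0,0,0]},{"gripper":15,"travel":[0,0,0.3],"twist":[0,0,0]},{"gripper":15,"travel":[0,0,0],"twist":[0,0,0]}]'
```

```text
time: 12.05
ee_pos: [0.4651, -0.2143, 0.1267]
tcp_rot: [-180.0, -0.0, 81.5]
wrist_force: [0.3, 1.7, -5.4]
opening: 0.0239
grasp_force: 61.3
time: 12.42
ee_pos: [0.4651, -0.2143, 0.1257]
tcp_rot: [-180.0, 0.0, 81.5]
wrist_force: [-1.2, 2.0, -4.4]
opening: 0.0241
grasp_force: 61.3
time: 12.8
ee_pos: [0.4651, -0.2143, 0.1247]
tcp_rot: [-180.0, -0.0, 81.5]
wrist_force: [-1.0, 1.1, -5.1]
opening: 0.0243
grasp_force: 61.3
```

It is 5.6 mm past the rim level with no force, so the key happened to match a groove. On toward the floor (TCP ≈0.118).

```bash
python3 -m crank '[{"gripper":15,"travel":[0,0,1],"twist":[0,0,0]},{"gripper":15,"travel":[0,0,1],"twist":[0,0,0]},{"gripper":15,"travel":[0,0,0],"twist":[0,0,0]}]'; python3 -m crank '[{"gripper":15,"travel":[0,0,1],"twist":[0,0,0]},{"gripper":15,"travel":[0,0,1],"twist":[0,0,0]},{"gripper":15,"travel":[0,0,0],"twist":[0,0,0]}]';python3 -m crank '[{"gripper":15,"travel":[0,0,0.7],"twist":[0,0,0]},{"gripper":15,"travel":[0,0,0.3],"twist":[0,0,0]},{"gripper":15,"travel":[0,0,0],"twist":[0,0,0]}]'
```

```text
time: 13.18
ee_pos: [0.4651, -0.2143, 0.1226]
tcp_rot: [-180.0, -0.0, 81.5]
wrist_force: [-1.0, 1.3, -6.9]
opening: 0.0241
grasp_force: 61.2
time: 13.55
ee_pos: [0.4651, -0.2143, 0.1206]
tcp_rot: [-180.0, -0.0, 81.5]
wrist_force: [-0.7, 0.9, -5.7]
opening: 0.0242
grasp_force: 61.2
time: 13.92
ee_pos: [0.4651, -0.2143, 0.1198]
tcp_rot: [180.0, 0.0, 81.5]
wrist_force: [-0.0, 0.7, -6.1]
opening: 0.0242
grasp_force: 61.2
```

```bash
python3 -m crank '[{"gripper":15,"travel":[0,0,0.7],"twist":[0,0,0]},{"gripper":15,"travel":[0,0,0],"twist":[0,0,0]},{"gripper":15,"travel":[0,0,0],"twist":[0,0,0]}]'; python3 -m crank '[{"gripper":15,"travel":[0,0,0],"twist":[0,0,0.03]},{"gripper":15,"travel":[0,0,0],"twist":[0,0,0.03]},{"gripper":15,"travel":[0,0,0],"twist":[0,0,0.03]},{"gripper":15,"travel":[0,0,0],"twist":[0,0,0.03]},{"gripper":15,"travel":[0,0,0],"twist":[0,0,0.03]},{"gripper":15,"travel":[0,0,0],"twist":[0,0,0.03]},{"gripper":15,"travel":[0,0,0],"twist":[0,0,0]}]'; python3 -c "
from h import *
o=bot.get_obs(); print(o['torque'],o['ee_pos'])"
```

```text
time: 14.3
ee_pos: [0.4651, -0.2143, 0.119]
tcp_rot: [-180.0, -0.0, 81.5]
wrist_force: [-1.3, 1.2, -5.4]
opening: 0.0246
grasp_force: 61.2
time: 15.18
ee_pos: [0.4651, -0.2143, 0.119]
tcp_rot: [-180.0, -0.0, 71.2]
wrist_force: [-0.1, 3.1, -6.0]
opening: 0.0242
grasp_force: 61.0
[0.77832235 0.12863731 0.12770546] [ 0.46513189 -0.21427094  0.11902617]
```

```bash
python3 -m crank '[{"gripper":15,"travel":[0,0,0],"twist":[0,0,0.04]},{"gripper":15,"travel":[0,0,0],"twist":[0,0,0.04]},{"gripper":15,"travel":[0,0,0],"twist":[0,0,0.04]},{"gripper":15,"travel":[0,0,0],"twist":[0,0,0.04]},{"gripper":15,"travel":[0,0,0],"twist":[0,0,0.04]},{"gripper":15,"travel":[0,0,0],"twist":[0,0,0.04]},{"gripper":15,"travel":[0,0,0],"twist":[0,0,0]}]'; python3 -c "
from h import *
o=bot.get_obs(); print(o['torque'],o['ee_pos'])";  python3 -m crank '[{"gripper":15,"travel":[0,0,0],"twist":[0,0,0.04]},{"gripper":15,"travel":[0,0,0],"twist":[0,0,0.04]},{"gripper":15,"travel":[0,0,0],"twist":[0,0,0.04]},{"gripper":15,"travel":[0,0,0],"twist":[0,0,0.03]},{"gripper":15,"travel":[0,0,0],"twist":[0,0,0]}]'; python3 -c "
from h import *
o=bot.get_obs(); print(o['torque'],o['ee_pos'])"
```

```text
time: 16.05
ee_pos: [0.4653, -0.2144, 0.119]
tcp_rot: [180.0, -0.0, 57.5]
wrist_force: [0.8, 2.3, -7.6]
opening: 0.0243
grasp_force: 60.9
[ 0.66918938 -0.25553006  0.15781641] [ 0.46528298 -0.21435036  0.11901915]
time: 16.68
ee_pos: [0.4653, -0.2144, 0.1191]
tcp_rot: [180.0, -0.0, 48.9]
wrist_force: [2.1, 2.5, -9.8]
opening: 0.0241
grasp_force: 60.7
[ 0.50387175 -0.63059645  0.14325778] [ 0.46530198 -0.21440475  0.11905491]
```

```bash
python3 -m crank '[{"gripper":15,"travel":[0,0,0],"twist":[0,0,0.03]},{"gripper":15,"travel":[0,0,0],"twist":[0,0,0.03]},{"gripper":15,"travel":[0,0,0],"twist":[0,0,0.03]},{"gripper":15,"travel":[0,0,0],"twist":[0,0,0.03]},{"gripper":15,"travel":[0,0,0],"twist":[0,0,0]}]'; python3 -c "
from h import *
o=bot.get_obs(); print(o['torque'])";  python3 -m crank '[{"gripper":15,"travel":[0,0,0],"twist":[0,0,0.02]},{"gripper":15,"travel":[0,0,0],"twist":[0,0,0.02]},{"gripper":15,"travel":[0,0,0],"twist":[0,0,0]}]'; python3 -c "
from h import *
o=bot.get_obs(); print(o['torque'])"
```

```text
time: 17.3
ee_pos: [0.4652, -0.2144, 0.1191]
tcp_rot: [180.0, -0.0, 41.9]
wrist_force: [4.3, 0.6, -10.7]
opening: 0.024
grasp_force: 60.5
[ 0.21310065 -1.15007863  0.15716307]
time: 17.68
ee_pos: [0.4652, -0.2144, 0.1191]
tcp_rot: [180.0, -0.0, 39.7]
wrist_force: [4.9, -1.0, -10.7]
opening: 0.024
grasp_force: 60.5
[ 0.09174594 -1.30560609  0.21342164]
```

```bash
python3 -m crank '[{"gripper":15,"travel":[0.5,0.4,0],"twist":[0,0,0.02]},{"gripper":15,"travel":[0,0,0],"twist":[0,0,0.02]},{"gripper":15,"travel":[0,0,0],"twist":[0,0,0]}]'; python3 -c "
from h import *
o=bot.get_obs(); print(o['torque'])";  python3 -m crank '[{"gripper":15,"travel":[0,0,0],"twist":[0,0,0.02]},{"gripper":15,"travel":[0,0,0],"twist":[0,0,0.02]},{"gripper":15,"travel":[0,0,0],"twist":[0,0,0]}]'; python3 -c "
from h import *
o=bot.get_obs(); print(o['torque'])"
```

```text
time: 18.05
ee_pos: [0.4656, -0.2143, 0.1191]
tcp_rot: [-180.0, 0.0, 37.4]
wrist_force: [2.4, 1.3, -10.7]
opening: 0.0244
grasp_force: 60.6
[ 0.02260734 -0.64772687  0.17736912]
time: 18.42
ee_pos: [0.4657, -0.2143, 0.1191]
tcp_rot: [-180.0, 0.0, 35.1]
wrist_force: [2.0, -0.9, -9.6]
opening: 0.0241
grasp_force: 60.6
[ 0.00480428 -0.55155338  0.18310554]
```

```bash
python3 -m crank '[{"gripper":15,"travel":[0,0,0],"twist":[0,0,0.02]},{"gripper":15,"travel":[0,0,0],"twist":[0,0,0.02]},{"gripper":15,"travel":[0,0,0],"twist":[0,0,0]}]'; python3 -c "
from h import *
o=bot.get_obs(); print(o['torque'])";  python3 -m crank '[{"gripper":15,"travel":[0,0,0],"twist":[0,0,0.02]},{"gripper":15,"travel":[0,0,0],"twist":[0,0,0.02]},{"gripper":15,"travel":[0,0,0],"twist":[0,0,0]}]'; python3 -c "
from h import *
o=bot.get_obs(); print(o['torque'])"
```

```text
time: 18.8
ee_pos: [0.4657, -0.2143, 0.1191]
tcp_rot: [-180.0, 0.0, 32.8]
wrist_force: [2.4, -0.0, -10.1]
opening: 0.0242
grasp_force: 60.6
[-0.0955379  -0.59091027  0.18799074]
time: 19.18
ee_pos: [0.4658, -0.2144, 0.1191]
tcp_rot: [180.0, 0.0, 30.5]
wrist_force: [1.7, -0.9, -9.7]
opening: 0.0242
grasp_force: 60.6
[-0.14466927 -0.60150936  0.16967143]
```

```bash
for k in 1; do python3 -m crank '[{"gripper":15,"travel":[0,0,0],"twist":[0,0,0.02]},{"gripper":15,"travel":[0,0,0],"twist":[0,0,0.01]},{"gripper":15,"travel":[0,0,0],"twist":[0,0,0]}]'; done; python3 -c "
from h import *
o=bot.get_obs(); print(o['torque'])";  python3 -m crank '[{"gripper":15,"travel":[0,0,0],"twist":[0,0,0.02]},{"gripper":15,"travel":[0,0,0],"twist":[0,0,0.01]},{"gripper":15,"travel":[0,0,0],"twist":[0,0,0]}]'; python3 -c "
from h import *
o=bot.get_obs(); print(o['torque'])"
```

```text
time: 19.55
ee_pos: [0.4658, -0.2144, 0.1191]
tcp_rot: [180.0, 0.0, 28.8]
wrist_force: [1.8, -0.7, -11.5]
opening: 0.0238
grasp_force: 60.6
[-0.21703175 -0.6753228   0.47615159]
time: 19.92
ee_pos: [0.4658, -0.2143, 0.1191]
tcp_rot: [180.0, 0.0, 27.1]
wrist_force: [1.3, -2.1, -11.0]
opening: 0.0243
grasp_force: 61.2
[-0.27997879 -0.69116958  1.19712148]
```

Torque jumped to 1.2 N m, so the screw is tight on its stop. Ease back within the play, then lift out.

```bash
python3 -m crank '[{"gripper":15,"travel":[0,0,0],"twist":[0,0,-0.04]},{"gripper":15,"travel":[0,0,0],"twist":[0,0,-0.04]},{"gripper":15,"travel":[0,0,0],"twist":[0,0,0]}]'; python3 -c "
from h import *
o=bot.get_obs(); print(o['torque'])"; python3 -m crank '[{"gripper":15,"travel":[0,0,-1],"twist":[0,0,0]},{"gripper":15,"travel":[0,0,-1],"twist":[0,0,0]},{"gripper":15,"travel":[0,0,0],"twist":[0,0,0]}]'; python3 -c "
from h import *
o=bot.get_obs(); print(o['torque'])"
```

```text
time: 20.3
ee_pos: [0.4657, -0.2143, 0.1195]
tcp_rot: [180.0, -0.0, 31.6]
wrist_force: [0.3, -0.5, -6.7]
opening: 0.0239
grasp_force: 61.1
[ 0.0568839  -0.21948882 -0.00640435]
time: 20.68
ee_pos: [0.4657, -0.2143, 0.1213]
tcp_rot: [180.0, -0.0, 31.7]
wrist_force: [0.2, 0.6, -6.0]
opening: 0.0241
grasp_force: 61.1
[ 0.0944453  -0.12360056  0.01737568]
```

```bash
python3 -m crank '[{"gripper":15,"travel":[0,0,-5],"twist":[0,0,0]},{"gripper":15,"travel":[0,0,-10],"twist":[0,0,0]},{"gripper":15,"travel":[0,0,-15],"twist":[0,0,0]},{"gripper":15,"travel":[0,0,-25],"twist":[0,0,0]},{"gripper":15,"travel":[0,0,-40],"twist":[0,0,0]},{"gripper":15,"travel":[0,0,-35],"twist":[0,0,-0.17]},{"gripper":15,"travel":[0,0,0],"twist":[0,0,-0.18]},{"gripper":15,"travel":[0,0,0],"twist":[0,0,-0.18]},{"gripper":15,"travel":[0,0,0],"twist":[0,0,-0.18]},{"gripper":15,"travel":[0,0,0],"twist":[0,0,-0.16]},{"gripper":15,"travel":[0,0,0],"twist":[0,0,0]},{"gripper":15,"travel":[0,0,0],"twist":[0,0,0]}]'; python3 -c "
from h import *
o=bot.get_obs(); p=o['ee_pos']; y=np.radians(o['tcp_rot'][2]); print(p,o['tcp_rot'],o['torque'])
d=np.array([.5398,.2334])-p[:2]; print(d@[np.cos(y),np.sin(y)],d@[np.sin(y),-np.cos(y)])"
```

```text
time: 22.18
ee_pos: [0.4657, -0.2143, 0.2516]
tcp_rot: [180.0, 0.0, 81.3]
wrist_force: [0.6, -0.6, -5.1]
opening: 0.0241
grasp_force: 61.1
[ 0.46573923 -0.21433339  0.25160534] [1.79978410e+02 9.30079672e-03 8.13183036e+01] [ 0.03539054  0.00974767 -0.03780358]
0.45378243812061203 0.005629064234487904
```

```bash
python3 -m crank '[{"gripper":15,"travel":[50.4,0.6,0],"twist":[0,0,0]},{"gripper":15,"travel":[50.4,0.6,0],"twist":[0,0,0]},{"gripper":15,"travel":[50.4,0.6,0],"twist":[0,0,0]},{"gripper":15,"travel":[50.4,0.6,0],"twist":[0,0,0]},{"gripper":15,"travel":[50.4,0.6,0],"twist":[0,0,0]},{"gripper":15,"travel":[50.4,0.6,0],"twist":[0,0,0]},{"gripper":15,"travel":[50.4,0.6,0],"twist":[0,0,0]},{"gripper":15,"travel":[50.4,0.7,0],"twist":[0,0,0]},{"gripper":15,"travel":[50.4,0.7,0],"twist":[0,0,0]},{"gripper":15,"travel":[0,0,44],"twist":[0,0,0]},{"gripper":15,"travel":[0,0,0],"twist":[0,0,0]},{"gripper":15,"travel":[0,0,0],"twist":[0,0,0]}]'
python3 - <<'E'
from h import *
o=bot.get_obs(); c=bot.calibration("wrist"); im=bot.camera("wrist")[:,:,::-1]; cv2.imwrite("pics/w4.png",im)
i2=bot.camera("scene")[:,:,::-1]; c2=bot.calibration("scene")
p=o['ee_pos']; print(p,o['tcp_rot'],o['torque'])
t=p+[0,0,-.098]; print(proj(c,[t,[.5398,.2337,.045]]),proj(c2,[t]))
x,y=proj(c2,[t])[0].astype(int)
cv2.imwrite("pics/v4.png",np.hstack([cv2.resize(im[160:300,260:370],None,fx=3.5,fy=3.5),cv2.resize(i2[y-90:y+30,x-45:x+55],(408,490))]))
E
```

```text
time: 23.68
ee_pos: [0.5384, 0.2331, 0.2087]
tcp_rot: [179.9, -0.0, 81.4]
wrist_force: [-0.3, 0.2, -5.5]
opening: 0.0242
grasp_force: 61.4
[0.53835027 0.23308156 0.20870551] [ 1.79946925e+02 -2.75911249e-02  8.14231200e+01] [-0.00410438  0.01101696 -0.01877008]
[[315.12929007 242.45252306]
 [316.86697017 215.92237156]] [[440.02659902 284.54864582]]
```

View pics/v4.png

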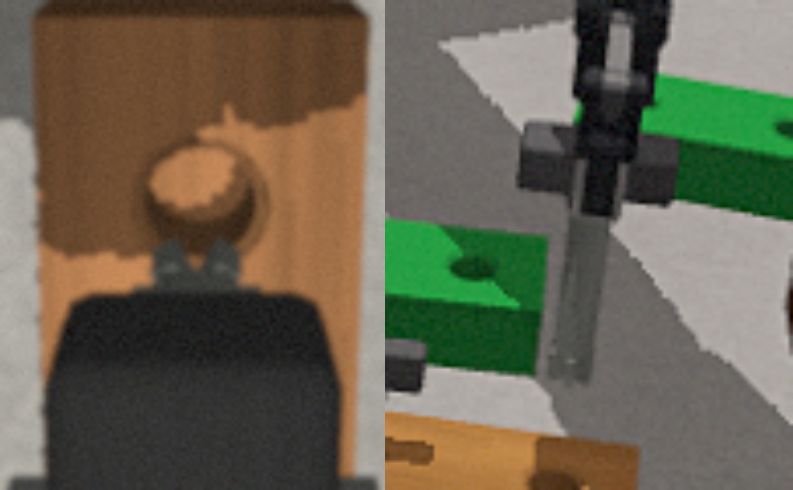

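Hole and key tip line up to about 1–1.5 mm along tool y, and the key is still upright. Correct and descend.

```bash
python3 -m crank '[{"gripper":15,"travel":[0.4,1.2,25],"twist":[0,0,0]},{"gripper":15,"travel":[0,0,20],"twist":[0,0,0]},{"gripper":15,"travel":[0,0,12],"twist":[0,0,0]},{"gripper":15,"travel":[0,0,4],"twist":[0,0,0]},{"gripper":15,"travel":[0,0,3],"twist":[0,0,0]},{"gripper":15,"travel":[0,0,3],"twist":[0,0,0]},{"gripper":15,"travel":[0,0,0],"twist":[0,0,0]}]'
python3 -m crank '[{"gripper":15,"travel":[0,0,3],"twist":[0,0,0]},{"gripper":15,"travel":[0,0,3],"twist":[0,0,0]},{"gripper":15,"travel":[0,0,0],"twist":[0,0,0]}]'; python3 -c "
from h import *
o=bot.get_obs(); print(o['torque'])"
```

```text
time: 24.65
ee_pos: [0.5395, 0.2337, 0.1402]
tcp_rot: [180.0, -0.0, 81.5]
wrist_force: [-0.4, -0.2, -5.7]
opening: 0.0241
grasp_force: 61.4
time: 25.02
ee_pos: [0.5393, 0.2337, 0.1337]
tcp_rot: [-180.0, 0.0, 81.5]
wrist_force: [-0.7, -0.1, -6.4]
opening: 0.0242
grasp_force: 61.5
[ 0.01914868 -0.02148903  0.01502013]
```

Inside the hole with no contact force. Down the rest of the way (to about 0.1 mm above the original grasp height).

```bash
python3 -m crank '[{"gripper":15,"travel":[0,0,6],"twist":[0,0,0]},{"gripper":15,"travel":[0,0,6],"twist":[0,0,0]},{"gripper":15,"travel":[0,0,6],"twist":[0,0,0]},{"gripper":15,"travel":[0,0,4],"twist":[0,0,0]},{"gripper":15,"travel":[0,0,2],"twist":[0,0,0]},{"gripper":15,"travel":[0,0,0],"twist":[0,0,0]}]'; python3 -m crank '[{"gripper":15,"travel":[0,0,0.5],"twist":[0,0,0]},{"gripper":15,"travel":[0,0,0],"twist":[0,0,0]}]'; python3 -c "
from h import *
o=bot.get_obs(); print(o['torque'])"
```

```text
time: 25.78
ee_pos: [0.5394, 0.2337, 0.11]
tcp_rot: [-180.0, 0.0, 81.5]
wrist_force: [-0.1, -0.2, -5.2]
opening: 0.0243
grasp_force: 61.6
time: 26.02
ee_pos: [0.5395, 0.2337, 0.1097]
tcp_rot: [180.0, -0.0, 81.5]
wrist_force: [-0.7, -0.0, -5.5]
opening: 0.0239
grasp_force: 61.6
[-0.0045233  -0.01902932 -0.01371715]
```

```bash
python3 -m crank '[{"gripper":15,"travel":[0,0,0.8],"twist":[0,0,0]},{"gripper":15,"travel":[0,0,0],"twist":[0,0,0]},{"gripper":28,"travel":[0,0,0],"twist":[0,0,0]},{"gripper":28,"travel":[0,0,0],"twist":[0,0,0]},{"gripper":85,"travel":[0,0,0],"twist":[0,0,0]},{"gripper":85,"travel":[0,0,0],"twist":[0,0,0]},{"gripper":85,"travel":[0,0,0],"twist":[0,0,0]},{"gripper":85,"travel":[0,0,0],"twist":[0,0,0]},{"gripper":85,"travel":[0,0,0],"twist":[0,0,0]},{"gripper":85,"travel":[0,0,0],"twist":[0,0,0]}]'
python3 -m crank '[{"gripper":85,"travel":[0,0,-20],"twist":[0,0,0]},{"gripper":85,"travel":[0,0,-40],"twist":[0,0,0]},{"gripper":85,"travel":[0,0,-50],"twist":[0,0,0]},{"gripper":85,"travel":[0,0,-30],"twist":[0,0,0]},{"gripper":85,"travel":[0,0,0],"twist":[0,0,0]},{"gripper":85,"travel":[0,0,0],"twist":[0,0,0]}]'
python3 - <<'E'
from h import *
w=bot.camera("wrist")[:,:,::-1]; s=bot.camera("scene")[:,:,::-1]
cv2.imwrite("pics/v5.png",np.hstack([cv2.resize(w[100:380,220:420],(400,560)),cv2.resize(s[240:352,365:445],(400,560))]))
E
```

```text
time: 27.28
ee_pos: [0.5394, 0.2337, 0.1087]
tcp_rot: [-180.0, 0.0, 81.5]
wrist_force: [-0.7, -0.6, 0.9]
opening: 0.085
grasp_force: 0.0
time: 28.02
ee_pos: [0.5393, 0.2337, 0.2478]
tcp_rot: [-180.0, 0.0, 81.5]
wrist_force: [0.2, -0.5, -1.2]
opening: 0.0848
grasp_force: 0.0
```

View pics/v5.png

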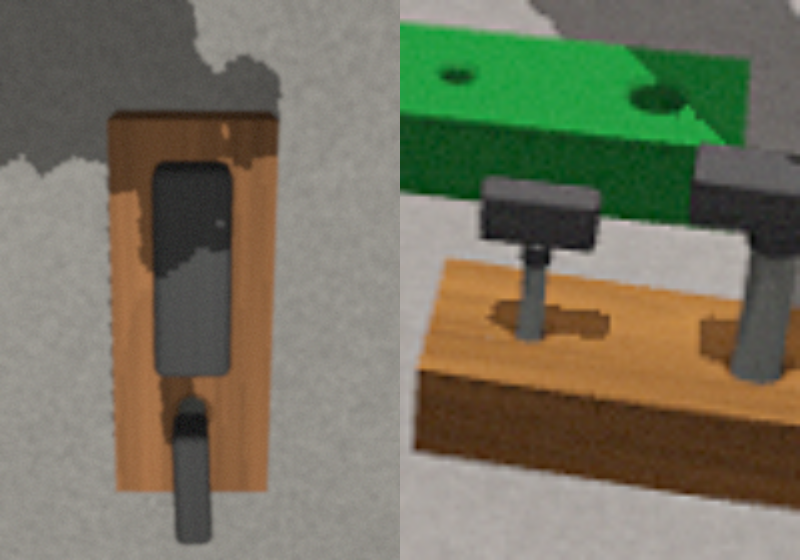

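The wrist and scene crops show the large key upright and fully down in its hole (bar at crop 155–230, 163–375), with the small key untouched. Hand in.

```bash
python3 -c "
from workcell import bot
print(bot.job_done())"
```

```text
the job is handed in; nothing more can be done
None
```

The job is handed in, but no verdict came back: the screw was turned to its firm stop (torque rose to about 1.2 N m, with no reading of its angle available), and the key is back upright in its wooden rack hole, released.

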